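Pop and open the density reader's sample chamber

TASK

Open the sample chamber of the culture density reader: press its release tab so that the sprung lid jumps up by itself, then push the lid gently back until it leans fully open and stays there. Only touch, press and push: grasp and lift nothing, leave the sample vial in its well and all the other glassware on the bench where it stands, and finish clear of everything.

Things in the scene. Friction and masses are not known exactly. Their poses are not given: they have to be found in the camera images.
- reader: The density reader, a beige bench instrument fixed to the bench: base 190 (x) x 140 (y) x 50 mm high, black front panel on its -x end; on its deck a raised chamber 90 mm wide (y), from x = -32 to +68 mm, walls up to z = 84 mm. Origin: centre of its underside, z up, x from the front panel towards the lid's hinge (yaw within 0.4 rad of the robot's x). It stands left or right of the heater.
- heater: White block heater fixed beside the reader, no part of the job: 150 x 130 x 90 mm, 102 mm with the round knob on its grey lid; it has no lever. Origin: centre of its underside.
- tab_pad (a point): Centre of the top face of the release tab's pad: a grey ribbed plate 40 (x) x 36 (y) mm over the reader's deck in front of the lid, 70 mm above the bench, 73 mm in front of the reader's origin. It rocks about a pivot 38 mm behind and 8 mm below this point. A hook that holds the lid stands 30 mm behind this point, up to 95 mm high. Pressed straight down it dips 7.6 mm to its stop; springs back when let go.
- tab (a joint): Angle of the tab's rocker: 0 at rest, 0.2 rad pressed to its stop; the hook lets the lid go at about 0.13 rad. Pushing at the pad's centre takes about 1.5 N to start and 3.6 N at the stop.
- lid_hinge (a point): Middle of the lid's hinge line, which runs along the reader's y, 60 mm behind the reader's origin and 84 mm above the bench, level with the lid's underside.
- lid_edge (a point): Middle of the lid's free front edge, half-way through its thickness. The lid is a flat beige plate, 90 mm from hinge to front edge, 88 mm wide, 12 mm thick, 60 g, with a small steel tongue 20 mm wide standing 7 mm out of the front edge.
- lid (a joint): Opening angle of the lid: 0 shut and latched; released, a spring kicks it up to about 1.15 rad within a second, where it rests. Pushed back it goes freely (under 2 N); let go short of upright (1.57 rad) it drops back to 1.15, past upright it sinks by its weight to its stop at 1.92, leaning back.
- vial: Sample vial standing in a round well inside the chamber, under the lid: 25 mm diameter, 60 mm tall, amber with a black cap, loose, its top 9 mm below the chamber's rim. Origin at the centre of its underside, 15 mm above the bench and 15 mm behind the reader's origin. Stays there.
- spare_vial: Another such vial (25 mm diameter, 60 mm tall, loose) standing on the bench just in front of the reader, 30 to 60 mm to one side of its middle. Origin: centre of underside. Not to be disturbed.
- bottle: Loose amber bottle, 48 mm diameter, 120 mm tall, on the bench behind the reader. Origin: centre of underside. Not to be disturbed.
- jar: Loose small jar, 44 mm diameter, 55 mm tall, on the bench in front of the block heater. Origin: centre of underside. Not to be disturbed.
- flask_a: Loose conical culture flask with paper cap, 88 mm diameter at the foot, 152 mm tall, at the robot's left. Origin: centre of underside. Not to be disturbed.
- flask_b: Flask like flask_a, farther away on the left. Not to be disturbed.
- flask_c: Flask like flask_a, at the robot's right. Not to be disturbed.

How it is judged:
On the way, in this order (a step that is already met when the one before it is completed fails the run):
1. the release tab is pressed far enough to free the lid (value of joint tab above 0.11 rad), for 0.02 s.
2. the lid has sprung up part-way on its own spring and stands there, the tab let go, nothing touching the lid (value of joint lid between 0.95 and 1.35 rad and value of joint tab below 0.06 rad and contact force between each of the arm, the fingers and lid below 0.3 N), for 0.1 s.
At the end, for the whole second after the job is handed in: The lid leans open at 1.8 rad or more (its stop is at 1.92) and is still, the tab is back up (under 0.05 rad), the vial stands in its well (under 7 mm raised), and every loose thing on the bench is within 20 mm of where it stood (value of joint lid above 1.8 rad and velocity of joint lid between -0.1 and 0.1 rad/s and value of joint tab below 0.05 rad and horizontal distance between vial and lid_hinge below 0.052 m and z of vial in the frame of reader below 0.022 m and distance of each of spare_vial, bottle, jar, flask_a, flask_b, flask_c from where it was at the start of the episode below 0.02 m); the robot touches nothing.
It fails at once if the lid is forced or pinched (more than 20 N on it) (contact force between any of the fingers, the arm and lid above 20 N).
It fails at once if the tab is forced (more than 45 N on it) (contact force between the fingers and tab above 45 N).
It fails at once if the sample vial is lifted out of its well or moved by more than 8 mm (distance of vial from where it was at the start of the episode above 0.008 m).
It fails at once if something standing on the bench is moved by more than 20 mm, knocked over or lifted (distance of any of spare_vial, bottle, jar, flask_a, flask_b, flask_c from where it was at the start of the episode above 0.02 m or angle between any of spare_vial, bottle, jar, flask_a, flask_b, flask_c's own z axis and vertical above 0.3 rad).
It also fails if it takes over 40 s, if anything falls off the work surface, if the arm or the gripper's body presses on something with over 40 N, if the wrist force passes 120 N, or if a joint passes its speed limit or range.

ROBOT

A 6-joint arm with a two-finger parallel gripper is mounted at the origin on the work surface. World frame = base frame: x ahead of the robot, y to its left, z up, the work surface at z = 0. Lengths are in m, angles in rad, forces in N, time in s.
With the tool pointing down it reaches from about 0.225 to 0.725 m from the base axis. Payload 3.1 kg.
Tool frame: the origin (TCP) lies midway between the tips of the shut fingers; the grasp point (between the pads) lies 19 mm behind it; z points along the fingers, y is the line along which they close (so a half turn about z gives the same grasp; the last joint's range is limited). The gripper opens to 85 mm and grips with 20 to 120 N. Pads are 22 mm wide; open, the fingers measure 114 mm over their backs; the gripper's body (76 mm by 85 mm) begins 54 mm behind the grasp point. The pads swing forward as they close: fully open they stand 13 mm farther back than shut.
Start: joints at [1.124, 0.048, 0.099, 1.622, 0, 1.443], TCP at [0.165, 0.499, 0.231] pointing down, gripper open.
Joint ranges: [-2.91, 2.91], [-0.99, 1.94], [-1.21, 1.42], [-2.12, 2.29], [-1.49, 1.47], [-3.14, 3.14]. Speed limits (rad/s): [2.79, 2.79, 3.14, 3.14, 3.14, 3.14].

INTERFACE

Orientations are given as a rotation vector (axis times angle).
In Python, from cell import robot, imaging gives the robot as it stands.
- The arm moves only by the tool carry_out, never from a script. Its argument "commands" is a list of rows, each a list of 7 numbers: the shift along the tool's x, y, z in cm, then the turn, a rotation vector about the tool's x, y, z in rad, then the opening in per cent of the stroke, from 0 (shut) to 100 (fully open). In form: [[dx, dy, dz, wx, wy, wz, grip], ...]. A call has 1 to 8 rows; each row is the pose to reach, as a shift and turn from the pose commanded when the call began, along the tool's axes at that moment; what a row does not reach only later rows make up. A row lasts 1/8 s, in which the tool goes at most 62.5 mm and 10.7 degrees, less where a joint would pass 70% of its speed; a pose out of reach is approached as far as the arm can. A call with a gripper value outside its range is refused whole. The fingers move at their own pace and stop on an object; the grip force is fixed at half the most. Time passes only in rows, so rows that repeat a pose let the fingers close. It gives the time, the measured TCP pose, the force, the opening and the grip force at its end, in the units of the state.
- robot.get_obs(): the state, without advancing time (a new reading comes with each control period).
- imaging.get_image(name): name is "scene" or "top" or "wrist"; returns the picture (420x560x3 uint8, red, green, blue); there is no depth.
- imaging.calibration(name): a dict with "intrinsics" (3x3 intrinsics, pixels), "k1" (the pictures are not rectified: a ray, as slopes to the right and down, at radius r is drawn at 1 + k1 r^2 times it, then the intrinsics apply), "camera_from_world" (4x4, takes a point from world to camera coordinates); the wrist camera has in their place "mount" (4x4, takes a point from camera to tool coordinates, whose origin is the TCP and whose axes are the flange's). Camera axes: x right, y down, z forward; pixel columns grow to the right and rows downward; lengths in m; the calibration is good to about 2 mm. A picture is of the moment at which its call begins: read the wrist's pose just before it. calibration takes no time and is no camera call.
- robot.job_done(): hands the job in; it is judged then, once.
Trained networks look in the newest picture that a camera, given by its name, has taken for a name from the list of things; names that differ only in an ending like _2 or _b are one class to them, and where a whole thing is asked for, a point or a joint stands for the part that bears it (a point fixed in the world has none). Each returns a list of dicts, best first, with "p" (0 to 1); they miss things now and then, are a little off and sometimes report something else, mostly with a low value. They report only what shows in the picture. A call takes as long as a camera call.
- imaging.boxes_of(name, camera): "point" ([column, row] in pixels, amid what is visible of it).
- imaging.trace(name, camera): "pixels" (420x560 bool, what is visible of it) and "point" ([column, row] in pixels, amid what is visible of it).
- imaging.landmark_of(name, camera): "point" ([column, row] in pixels: a listed point, or the origin of a listed thing).
The state is a dict: "time_s": time; "joint_positions": joint angles; "qvel": joint speeds; "joint_efforts": joint torques, N m; "tcp_pos": TCP position; "tool_rot": TCP orientation; "wrist_force": force on the tool from outside, world axes, zero at the start; "moment": the same for the moment, N m; "opening": finger opening in m; "finger_force": force on a finger pad.
Only numpy, scipy, OpenCV 4.12 (cv2) and the standard library are available. Lean on these libraries where they do the work, as an engineer would, in place of code of your own. Each camera call takes 0.05 s, during which the arm holds its last target. There are 200 camera calls.

## Working session

There is one attempt and no reset: what is moved stays moved. The work goes in short steps, Python scripts to look and compute and a tool call to move; the robot and the scene stay as the last step left them, time stands still between calls to the robot, and variables do not carry over. Pictures are saved under pics/ and viewed, at most 10 in all, crops included, and the job is handed in when it is done.

Besides the shell and the picture viewer there is one more tool, called after "Emit:" by a JSON object that holds its "name" and its "arguments", one argument or row to a line. carry_out: Moves the arm, as the interface text tells. Its arguments: {"type":"object","properties":{"commands":{"type":"array"}},"required":["commands"]}

```bash
ls; mkdir -p pics; cat > h.py <<'E'
import numpy as np, cv2
from cell import robot, imaging
from scipy.spatial.transform import Rotation as R
def ray(cam,p):
    c=imaging.calibration(cam);K=np.array(c["intrinsics"]);k1=c["k1"]
    d=(np.array(p,float)-K[:2,2])/[K[0,0],K[1,1]];u=d.copy()
    for _ in range(20): u=d/(1+k1*(u@u))
    T=np.linalg.inv(np.array(c["camera_from_world"]))
    return T[:3,3],T[:3,:3]@np.r_[u,1]
def atz(cam,p,z):
    o,d=ray(cam,p);return o+d*(z-o[2])/d[2]
def proj(cam,P):
    c=imaging.calibration(cam);K=np.array(c["intrinsics"]);T=np.array(c["camera_from_world"])
    q=T[:3,:3]@np.array(P)+T[:3,3];u=q[:2]/q[2];u=u*(1+c["k1"]*(u@u));return K[:2,:2]@u+K[:2,2]
E
python3 - <<'E'
from h import *
for c in("scene","top"):
    im=imaging.get_image(c);cv2.imwrite(f"pics/{c}0.png",im[:,:,::-1])
    Z=dict(reader=0,heater=0,tab_pad=.07,lid_hinge=.084,lid_edge=.09,spare_vial=0,bottle=0,jar=0,flask_a=0)
    for n,z in Z.items():
        for r in imaging.landmark_of(n,c)[:3]:
            print(c,n,round(r["p"],2),np.round(r["point"]),np.round(atz(c,r["point"],z),3))
o=robot.get_obs();print(o["time_s"],o["tcp_pos"],o["tool_rot"])
E
```

```text
pics
scene reader 0.78 [212. 203.] [ 0.566 -0.233  0.   ]
scene heater 0.97 [309. 267.] [0.576 0.142 0.   ]
scene tab_pad 0.44 [234. 176.] [ 0.501 -0.214  0.07 ]
scene lid_hinge 0.95 [186. 184.] [ 0.641 -0.244  0.084]
scene lid_edge 0.8 [219. 178.] [ 0.565 -0.2    0.09 ]
scene spare_vial 0.67 [258. 203.] [ 0.472 -0.145  0.   ]
scene spare_vial 0.36 [456. 318.] [0.472 0.452 0.   ]
scene bottle 0.64 [167. 223.] [ 0.716 -0.231  0.   ]
scene jar 0.5 [310. 270.] [0.581 0.149 0.   ]
scene jar 0.49 [334. 244.] [0.459 0.121 0.   ]
scene flask_a 0.86 [403. 349.] [0.625 0.424 0.   ]
scene flask_a 0.82 [194. 172.] [ 0.493 -0.417  0.   ]
scene flask_a 0.68 [456. 318.] [0.472 0.452 0.   ]
top reader 0.67 [352. 217.] [ 0.568 -0.224  0.   ]
top heater 0.58 [212. 221.] [0.566 0.156 0.   ]
top tab_pad 0.55 [350. 237.] [ 0.503 -0.204  0.07 ]
top lid_hinge 0.79 [361. 182.] [ 0.645 -0.238  0.084]
top lid_hinge 0.46 [213. 218.] [0.558 0.143 0.084]
top lid_edge 0.82 [358. 217.] [ 0.551 -0.225  0.09 ]
top spare_vial 0.63 [322. 252.] [ 0.475 -0.14   0.   ]
top spare_vial 0.44 [358. 183.] [ 0.662 -0.246  0.   ]
top bottle 0.94 [354. 159.] [ 0.73  -0.236  0.   ]
top jar 0.64 [225. 257.] [0.466 0.12  0.   ]
top jar 0.63 [325. 251.] [ 0.478 -0.148  0.   ]
top flask_a 0.63 [436. 245.] [ 0.486 -0.45   0.   ]
top flask_a 0.59 [114. 201.] [0.626 0.422 0.   ]
top flask_a 0.57 [103. 255.] [0.477 0.449 0.   ]
1.0 [0.16456718 0.49854207 0.23132786] [4.98715197e-01 3.10175274e+00 6.91193871e-05]
```

```bash
python3 - <<'E'
import cv2
a=cv2.imread("pics/top0.png")[130:290,290:460];b=cv2.imread("pics/scene0.png")[130:260,130:290]
cv2.imwrite("pics/t.png",cv2.resize(a,None,fx=3.5,fy=3.5,interpolation=2));cv2.imwrite("pics/s.png",cv2.resize(b,None,fx=4,fy=4,interpolation=2))
E
```

```text
(no output)
```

View pics/t.png

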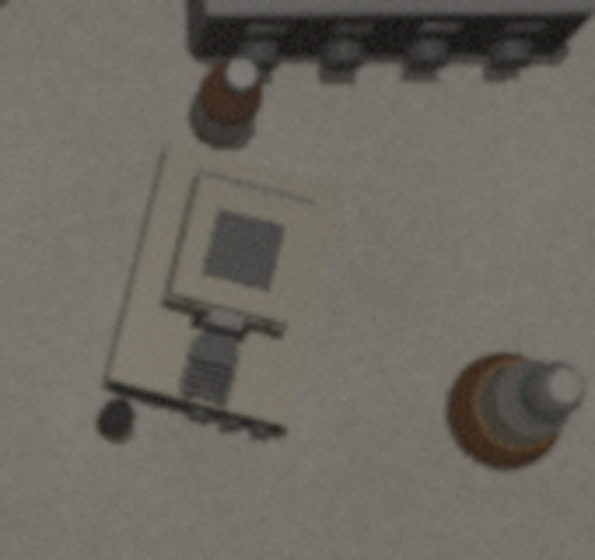

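View pics/s.png

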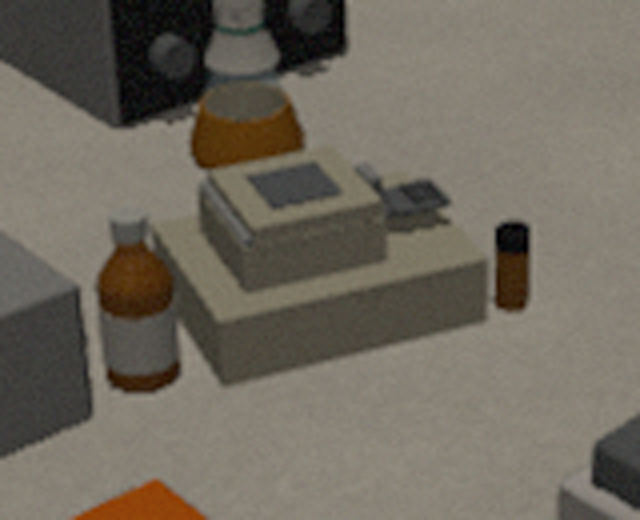

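View pics/scene0.png

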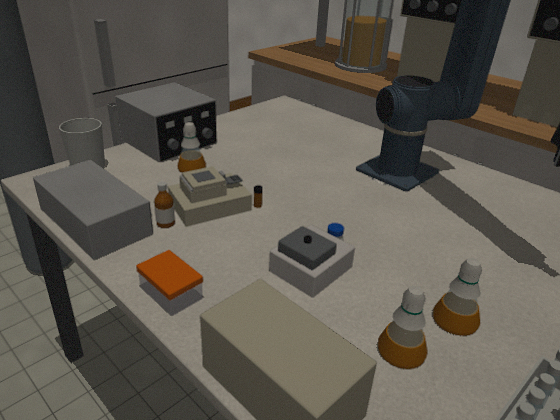

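```bash
cat >> h.py <<'E'
def totool(P,yaw):
    """shift in cm along tool axes and turn, to TCP P pointing down with tool x along -reader x"""
    o=robot.get_obs();A=R.from_rotvec(o["tool_rot"]);c,s=np.cos(yaw),np.sin(yaw)
    B=R.from_matrix(np.array([[-c,-s,0],[-s,c,0],[0,0,-1.]]).astype(float))
    print("shift",np.round(A.inv().apply(np.array(P)-o["tcp_pos"])*100,2),"turn",np.round((A.inv()*B).as_rotvec(),3))
E
python3 - <<'E'
from h import *
from scipy.optimize import least_squares
obs=[("top",(320,239.4),(-.095,.07,.05)),("top",(372,253.4),(-.095,-.07,.05)),("top",(350,235.5),(-.073,0,.07)),("top",(336.6,172),(-.095+.19,.07,.05)),
("scene",(130+485/4,130+262/4),(-.095,.07,.05)),("scene",(130+222/4,130+320/4),(.095,.07,.05)),("scene",(130+153/4,130+223/4),(.095,-.07,.05)),
("scene",(234.5,179),(-.073,0,.07)),("scene",(186,184),(.06,0,.084)),("top",(361,182),(.06,0,.084))]
w=lambda p,q:np.array([p[0]+np.cos(p[2])*q[0]-np.sin(p[2])*q[1],p[1]+np.sin(p[2])*q[0]+np.cos(p[2])*q[1],q[2]])
f=lambda p:np.concatenate([proj(c,w(p,q))-u for c,u,q in obs])
s=least_squares(f,[.57,-.23,-.22],loss="soft_l1");print(s.x,s.fun.reshape(-1,2).round(1))
print(w(s.x,(-.073,0,.07)),w(s.x,(.06,0,.084)))
totool(w(s.x,(-.10,0,.22)),s.x[2])
E
```

```text
[ 0.57780762 -0.22311885 -0.27251081] [[-0.  -1.3]
 [ 0.4 -1.9]
 [-0.8  0. ]
 [ 0.  -2.5]
 [ 1.4 -1.5]
 [ 0.1  0.2]
 [-0.3 -0. ]
 [-0.3 -1.1]
 [ 2.3 -0.5]
 [ 0.5  3.3]]
[ 0.50750145 -0.20347087  0.07      ] [ 0.63559351 -0.23926788  0.084     ]
shift [-51.87 -56.04   1.13] turn [ 0.    -0.    -0.046]
```

Emit:
{"name": "carry_out", "arguments": {
  "commands": [
    [-4,-4.3,0,0,0,0,0],
    [-8,-8.6,0,0,0,0,0],
    [-12,-13,0,0,0,0,0],
    [-16,-17.3,0,0,0,0,0],
    [-20,-21.6,0,0,0,0,0],
    [-24,-26,0,0,0,0,0],
    [-28,-30.2,0,0,0,0,0],
    [-32,-34.6,0,0,0,0,0]
  ]
}}

```text
time_s: 2.0
tcp_pos: [0.3607, 0.0679, 0.2317]
tool_rot: [0.498, 3.1, 0.001]
wrist_force: [1.7, 1.7, -0.7]
opening: 0.0002
finger_force: 0.0
```

Emit:
{"name": "carry_out", "arguments": {
  "commands": [
    [-4,-4.3,0,0,0,0,0],
    [-8,-8.6,0,0,0,0,0],
    [-12,-13,0,0,0,0,0],
    [-16,-17.3,0,0,0,0,0],
    [-19.9,-21.4,0,0,0,-0.046,0],
    [-19.9,-21.4,0,0,0,-0.046,0],
    [-19.9,-21.4,0,0,0,-0.046,0]
  ]
}}

```text
time_s: 2.88
tcp_pos: [0.4815, -0.1956, 0.2311]
tool_rot: [-0.428, -3.111, -0.001]
wrist_force: [-0.1, -0.6, -0.1]
opening: 0.0002
finger_force: 0.0
```

```bash
cat >> h.py <<'E'
def wray(p,o):
    c=imaging.calibration("wrist");K=np.array(c["intrinsics"]);M=np.array(c["mount"])
    d=(np.array(p,float)-K[:2,2])/[K[0,0],K[1,1]];u=d.copy()
    for _ in range(20): u=d/(1+c["k1"]*(u@u))
    A=R.from_rotvec(o["tool_rot"]).as_matrix()
    return A@M[:3,3]+o["tcp_pos"],A@M[:3,:3]@np.r_[u,1]
def watz(p,z,o):
    a,d=wray(p,o);return a+d*(z-a[2])/d[2]
E
python3 - <<'E'
from h import *
o=robot.get_obs();print(o["time_s"],o["tcp_pos"],o["tool_rot"],o["wrist_force"])
cv2.imwrite("pics/w1.png",imaging.get_image("wrist")[:,:,::-1])
for n,z in dict(tab_pad=.07,lid_hinge=.084,lid_edge=.09,reader=0).items():
    for r in imaging.landmark_of(n,"wrist")[:2]: print(n,round(r["p"],2),r["point"],watz(r["point"],z,o).round(4))
E
```

```text
2.875 [ 0.48148967 -0.19557668  0.23106304] [-4.27982002e-01 -3.11109372e+00 -1.47624236e-03] [-0.10330733 -0.6232266  -0.11100266]
tab_pad 0.68 [281.4, 218.1] [ 0.5082 -0.2049  0.07  ]
lid_edge 0.68 [278.7, 269.8] [ 0.555  -0.2209  0.09  ]
reader 0.85 [279.8, 252.6] [ 0.5795 -0.2276  0.    ]
```

View pics/w1.png

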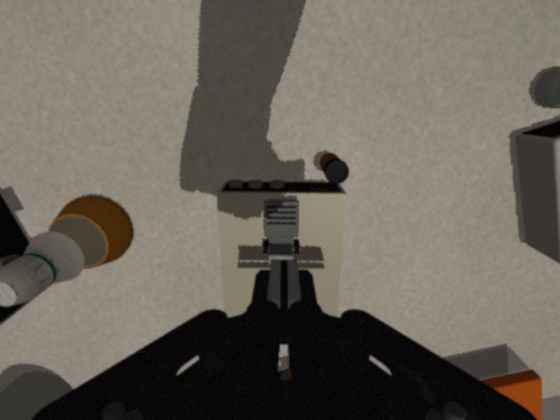

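Emit:
{"name": "carry_out", "arguments": {
  "commands": [
    [-2.3,-0.1,4,0,0,0,0],
    [-2.3,-0.1,8,0,0,0,0],
    [-2.3,-0.1,12,0,0,0,0],
    [-2.3,-0.1,14,0,0,0,0],
    [-2.3,-0.1,15,0,0,0,0],
    [-2.3,-0.1,15.6,0,0,0,0],
    [-2.3,-0.1,15.6,0,0,0,0]
  ]
}}

```text
time_s: 4.0
tcp_pos: [0.5041, -0.2031, 0.076]
tool_rot: [0.427, 3.111, -0.001]
wrist_force: [0.6, -0.2, -0.5]
opening: 0.0002
finger_force: 0.0
```

Emit:
{"name": "carry_out", "arguments": {
  "commands": [
    [0,0,0.3,0,0,0,0],
    [0,0,0.6,0,0,0,0],
    [0,0,0.8,0,0,0,0],
    [0,0,1.0,0,0,0,0],
    [0,0,1.1,0,0,0,0],
    [0,0,1.1,0,0,0,0]
  ]
}}

```text
time_s: 4.75
tcp_pos: [0.5036, -0.2032, 0.0644]
tool_rot: [-0.427, -3.112, 0.0]
wrist_force: [-1.9, -0.8, 3.1]
opening: -0.0001
finger_force: 1.8
```

Contact at 3.1 N, about 6 mm down; near the stop. I press 2 mm further, then retract up and forward.

Emit:
{"name": "carry_out", "arguments": {
  "commands": [
    [0,0,0.1,0,0,0,0],
    [0,0,0.2,0,0,0,0],
    [0,0,0.3,0,0,0,0],
    [0,0,0.3,0,0,0,0]
  ]
}}

```text
time_s: 5.25
tcp_pos: [0.5036, -0.2032, 0.0626]
tool_rot: [0.427, 3.112, -0.001]
wrist_force: [-4.5, 1.1, 9.5]
opening: 0.0002
finger_force: 4.9
```

```bash
python3 - <<'E'
from h import *
b=imaging.get_image("scene")[90:260,130:330,::-1]
cv2.imwrite("pics/s2.png",cv2.resize(b,None,fx=3,fy=3,interpolation=2))
E
```

```text
(no output)
```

View pics/s2.png

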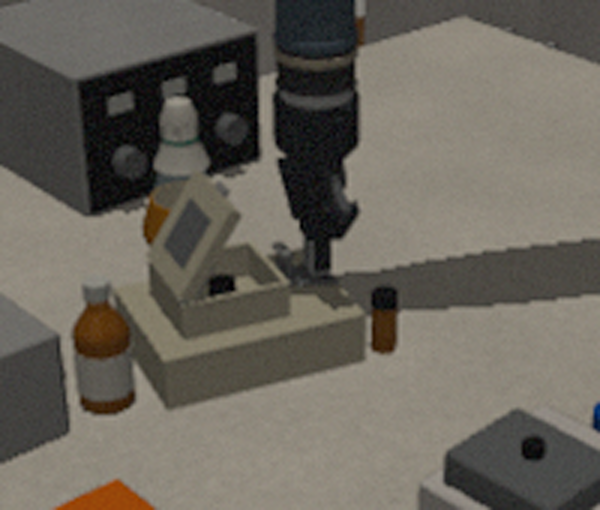

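Emit:
{"name": "carry_out", "arguments": {
  "commands": [
    [0,0,-2,0,0,0,0],
    [0,0,-5,0,0,0,0],
    [0,0,-8,0,0,0,0],
    [0,0,-8,0,0,0,0],
    [0,0,-8,0,0,0,0],
    [0,0,-8,0,0,0,0]
  ]
}}

```text
time_s: 6.05
tcp_pos: [0.5028, -0.2025, 0.1393]
tool_rot: [-0.427, -3.109, -0.002]
wrist_force: [-0.2, -1.0, -0.0]
opening: 0.0002
finger_force: 0.0
```

Emit:
{"name": "carry_out", "arguments": {
  "commands": [
    [-3,0,0,0,0,0,0],
    [-6,0,0,0,0,0,0],
    [-8,0,0,0,0,0,0],
    [-8.8,0,0,0,0,0,0],
    [-9.3,0,0,0,0,0,0],
    [-9.8,0,0,0,0,0,0],
    [-10.3,0,0,0,0,0,0],
    [-10.8,0,0,0,0,0,0]
  ]
}}

```text
time_s: 7.05
tcp_pos: [0.6079, -0.2322, 0.1416]
tool_rot: [0.427, 3.112, -0.0]
wrist_force: [-0.3, -0.2, 0.3]
opening: -0.0003
finger_force: 0.1
```

Emit:
{"name": "carry_out", "arguments": {
  "commands": [
    [-0.5,0,0,0,0,0,0],
    [-1.0,0,0,0,0,0,0],
    [-1.4,0,0,0,0,0,0],
    [-1.8,0,0,0,0,0,0],
    [-2.2,0,0,0,0,0,0],
    [-2.5,0,0,0,0,0,0],
    [-2.8,0,0,0,0,0,0],
    [-2.8,0,0,0,0,0,0]
  ]
}}

```text
time_s: 8.05
tcp_pos: [0.6349, -0.2398, 0.1413]
tool_rot: [-0.427, -3.112, 0.0]
wrist_force: [0.5, -0.1, -0.2]
opening: -0.0002
finger_force: 0.0
```

```bash
python3 - <<'E'
from h import *
b=imaging.get_image("scene")[90:260,130:330,::-1]
cv2.imwrite("pics/s3.png",cv2.resize(b,None,fx=3,fy=3,interpolation=2))
E
```

```text
(no output)
```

View pics/s3.png

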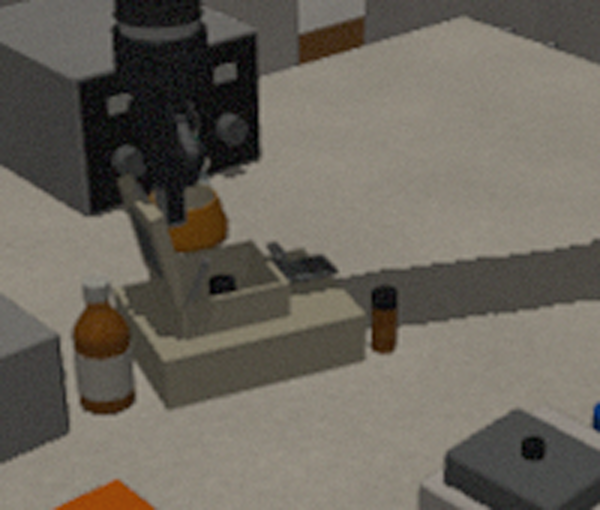

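The lid, at about (150,250) in the crop, now leans back past upright and is clear of the finger at (175,205). I retreat toward the robot and up.

Emit:
{"name": "carry_out", "arguments": {
  "commands": [
    [2,0,0,0,0,0,0],
    [5,0,0,0,0,0,0],
    [9,0,-2,0,0,0,0],
    [13,0,-5,0,0,0,0],
    [17,0,-9,0,0,0,0],
    [20,0,-11,0,0,0,0],
    [20,0,-11,0,0,0,0],
    [20,0,-11,0,0,0,0]
  ]
}}

```text
time_s: 9.1
tcp_pos: [0.4425, -0.186, 0.2509]
tool_rot: [0.427, 3.112, -0.0]
wrist_force: [0.2, 0.5, -0.4]
opening: -0.0002
finger_force: 0.0
```

```bash
python3 - <<'E'
from h import *
b=imaging.get_image("scene")[90:260,130:330,::-1]
cv2.imwrite("pics/s4.png",cv2.resize(b,None,fx=3,fy=3,interpolation=2))
o=robot.get_obs();print(o["time_s"],o["tcp_pos"],o["qvel"])
E
```

```text
9.15 [ 0.44237726 -0.18587177  0.25022006] [ 0.00138572  0.01956937 -0.00228349  0.003648   -0.00045521  0.00107542]
```

View pics/s4.png

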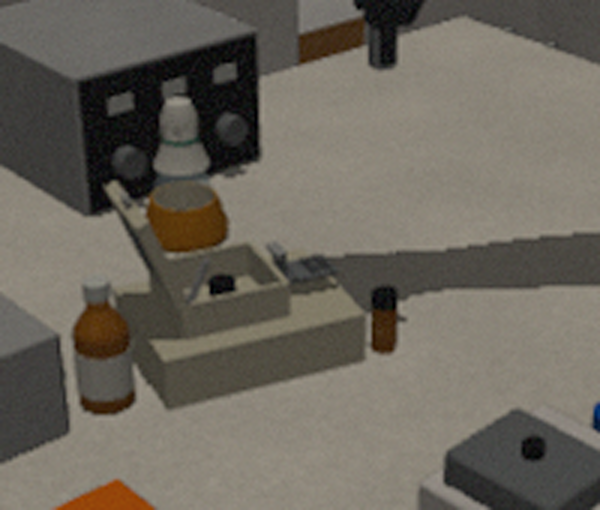

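The lid leans fully open (edge at about (110,187) in the crop). The tab is up, the vial is in its well, the glassware hasn't moved and the arm is clear.

```bash
python3 -c "
from cell import robot
print(robot.job_done())"
```

```text
the job is handed in; nothing more can be done
None
```

I handed the job in at about 9 s of the 40 s limit: the tab press freed the lid, it sprang up by itself, and I pushed it back until it leaned open; the last picture shows the tab up, the vial in its well, the glassware in view unmoved and the arm clear, but no verdict was returned.

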